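# Dock the vial tray with fingertip pushes

## Task

Push the white tray of plugged vials along the bench into the aluminium dock until its long side sits flat against the fence, then push the dock's black sliding jaw along the fence until the tray is trapped snugly between the jaw and the end stop. Only push with the fingers: never lift or tip the tray, and leave the other things on the bench where they are.

Things in the scene. Friction and masses are not known exactly. Their poses are not given: they have to be found in the camera images.
- dock: Fixed dock. Origin: on the bench, middle of the fence's front face (towards the robot). x points through the fence away from the robot, y along the fence to the left. Fence: aluminium bar, front face at x = 0, 30 mm thick, y = -250 to 250 mm, 45 mm high. End stop at the left, x = -60 to 0, y = 160 to 176 mm, 45 mm high. A white reader unit, 42 mm high, is fixed behind the fence.
- stop_face (a point): Centre of the end stop's face that the tray must come up against: in the dock's frame x = -30, y = 160, z = 22.5 mm. Its axes are those of the dock.
- jaw (a joint): Black sliding jaw at the fence's right. Slides along the dock's y towards the end stop, stays where left, friction 1.5 N. Value in m: its tray-side face is at dock y = -0.130 + value; travel 0 to 0.18, starts at 0 to 0.03, 0.164 with the tray home. Block 95 mm long (y), 60 mm deep (x = -60 to 0), 44 mm high; steel plate on top to 54 mm.
- jaw_back (a point): Centre of the jaw's outer (right-hand) face, where it is pushed: 22.5 mm above the bench, 30 mm in front of the fence, 95 mm behind the jaw's tray-side face. Its axes are those of the dock.
- tray: Loose white tray, 100 (x) by 126 (y) mm, walls 40 mm high, with 20 short plugged vials fixed in it (tops at 68 mm); 0.4 to 0.85 kg. Origin: centre of underside. Starts in front of the opening between jaw and stop, skewed up to 0.35 rad. Docked: axes along the dock's, far long side against the fence, left end against the stop, origin at x = -50, y = 97 mm in the dock's frame.
- vial_a: Loose plugged glass vial standing near the dock, 23 mm diameter, 80 mm high. Leave it alone. Origin: centre of its underside.
- vial_b: Another loose plugged vial, 23 mm diameter, 80 mm high. Leave it alone. Origin: centre of its underside.
- vial_c: A third loose plugged vial, 23 mm diameter, 80 mm high. Leave it alone. Origin: centre of its underside.
- dish: Covered petri dish, 90 mm diameter, 17 mm high, left of the dock. Leave it alone. Origin: centre of its underside.
- reagent: Amber bottle, 70 mm diameter, 130 mm high, in front and to the right. Leave it alone. Origin: centre of its underside.
- beaker: Glass beaker, 70 mm diameter, 90 mm high, left of the tray. Leave it alone. Origin: centre of its underside.
- forceps: Steel forceps, 116 mm long (along x), 6 mm high, lying left of the tray. Leave it alone. Origin: centre of its underside.

How it is judged:
By the outcome, as a careful person would: the job done as asked, in the order asked, and still so for the second after the job is handed in, with the robot touching nothing.
It also fails if it takes over 48 s, if anything falls off the work surface, if the arm or the gripper's body presses on something with over 40 N, if the wrist force passes 120 N, or if a joint passes its speed limit or range.

## Robot

A 7-joint arm with a two-finger parallel gripper is mounted at the origin on the work surface. World frame = base frame: x ahead of the robot, y to its left, z up, the work surface at z = 0. Lengths are in m, angles in rad, forces in N, time in s.
With the tool pointing down it reaches from about 0.4 to 0.85 m from the base axis. Payload 4.5 kg.
Tool frame: the origin (TCP) lies midway between the tips of the shut fingers; the grasp point (between the pads) lies 19 mm behind it (env.grasp_offset is the distance from the TCP to the grasp point, in m); x points along the fingers, y is the direction in which the jaws open and shut, and the axes are right-handed (so a half turn about x gives the same grasp; the last joint's range is limited). The gripper opens to 88 mm and grips with 3 to 60 N. Pads are 18 mm wide; open, the fingers measure 123 mm over their backs; the gripper's body (75 mm by 187 mm) begins 45 mm behind the grasp point.
Start: joints at [-1.312, 0.689, -0.195, 1.565, 0.157, 0.902, -0.215], TCP at [0.139, 0.609, 0.239] pointing down, gripper open.
Joint ranges: [-3.01, 3.01], [-0.46, 2.08], [-1.47, 1.51], [0.13, 2.56], [-1, 4.14], [0.04, 2.09], [-2.66, 2.66]. Speed limits (rad/s): [2.57, 2.57, 3.14, 3.14, 3.14, 3.14, 3.14].

## Interface

Orientations are given as a rotation vector (axis times angle).
In Python, from station import status, vision, env, nets gives the robot as it stands.
- The arm moves only by the tool apply_moves, never from a script. Its argument "moves" is a list of rows, each a list of 3 entries, a list of its own where there are three numbers: the shift along the tool's x, y, z in cm, then the turn, a rotation vector about the tool's x, y, z in degrees, then the opening, from -1 (shut) to 1 (fully open). A call has exactly 5 rows; each row shifts and turns the commanded pose from where the row before left it, along the tool's axes as they then stand; what a row does not reach is not made up. A row lasts 1/8 s, in which the tool goes at most 62.5 mm and 10.7 degrees, less where a joint would pass 70% of its speed; a pose out of reach is approached as far as the arm can. A call is refused whole if a number of a shift passes 6.25 or a number of a turn 10.7, either way. A call with a gripper value outside its range is refused whole. The fingers move at their own pace and stop on an object; "squeeze" is the grip in N (left out, the last holds). Time passes only in rows, so rows that do not move let the fingers close, or fill a call up. It gives the time, the measured TCP pose, the force and the opening at its end, in the units of the state.
- status.observe(): the state, without advancing time (a new reading comes with each control period).
- vision.snapshot(name): name is "scene" or "top"; returns a dict with "pixels" (384x512x3 uint8, red, green, blue), "depth" (384x512 float32, m along the optical axis (not along the pixel's ray), 0 where there is no reading), "fx", "fy", "cx", "cy" (pixels), "T" (4x4, takes a point from camera to world coordinates). Camera axes: x right, y down, z forward; pixel columns grow to the right and rows downward; lengths in m; the calibration is good to about 2 mm. A picture is of the moment at which its call begins.
- env.job_done(): hands the job in, once; it reports no verdict.
Trained networks look in a picture, given as the dict that the camera call returned (one of the last four; its "shot" number tells which), for a name from the list of things; names that differ only in an ending like _2 or _b are one class to them, and where a whole thing is asked for, a point or a joint stands for the part that bears it (a point fixed in the world has none). Each returns a list of dicts, best first, with "p" (0 to 1); they miss things now and then, are a little off and sometimes report something else, mostly with a low value. They report only what shows in the picture. A call takes as long as a camera call.
- nets.search_frame(target, picture): "extent" ([left, top, right, bottom] in pixels, round what is visible of it).
- nets.masks_of(target, picture): "region" (384x512 bool, what is visible of it) and "extent" ([left, top, right, bottom] in pixels, round what is visible of it).
The state is a dict: "time_s": time; "qpos": joint angles; "qd": joint speeds; "tau": joint torques, N m; "position": TCP position; "orientation": TCP orientation; "wrist_force": force on the tool from outside, world axes, zero at the start; "torque": the same for the moment, N m; "width": finger opening in m.
Only numpy, scipy, OpenCV 4.12 (cv2) and the standard library are available. Lean on these libraries where they do the work, as an engineer would, in place of code of your own. Each camera call takes 0.05 s, during which the arm holds its last target. There are 200 camera calls.

## Working session

There is one attempt and no reset: what is moved stays moved. The work goes in short steps, Python scripts to look and compute and a tool call to move; the robot and the scene stay as the last step left them, time stands still between calls to the robot, and variables do not carry over. Pictures are saved under pics/ and viewed, on a budget of 10 in all, crops included, one or two more only if the job needs it, and the job is handed in when it is done.

Besides the shell and the picture viewer there is one more tool, called after "Emit:" as a command line: name --argument value ..., lists and objects as JSON in quotes. apply_moves: Moves the arm, as the interface text tells. Its arguments: {"type":"object","properties":{"moves":{"type":"array","items":{"type":"array"}},"squeeze":{"type":"number"}},"required":["moves"]}

```bash
mkdir -p pics; ls; python3 - <<'E'
from station import status, vision, env, nets
import cv2,numpy as np
s=status.observe();print({k:np.round(v,3) for k,v in s.items()})
ims=[]
for n in("top","scene"):
    p=vision.snapshot(n);ims.append(p);np.savez(f"{n}0.npz",**{k:v for k,v in p.items()})
    print(n,p['fx'],p['cx'],p['cy'],np.round(p['T'],3).tolist())
    for t in("tray","jaw","dock","vial_a","dish","reagent","beaker","forceps"):
        for r in nets.masks_of(t,p)[:4]:
            m=r['region']&(p['depth']>0);v,u=np.nonzero(m);d=p['depth'][m]
            P=np.c_[(u-p['cx'])/p['fx']*d,(v-p['cy'])/p['fy']*d,d]@p['T'][:3,:3].T+p['T'][:3,3]
            print(t,round(r['p'],2),np.round(r['extent']),np.round(np.percentile(P,[3,50,97],axis=0),3).tolist() if len(P) else None)
cv2.imwrite("pics/a.png",cv2.resize(ims[0]['pixels'][:,:,::-1],(800,600)))
cv2.imwrite("pics/b.png",cv2.resize(ims[1]['pixels'][:,:,::-1],(800,600)))
E
```

```text
pics
{'time_s': np.float64(0.0), 'qpos': array([-1.312,  0.69 , -0.194,  1.566,  0.157,  0.902, -0.215]), 'qd': array([ 0.   ,  0.001,  0.002, -0.   ,  0.001,  0.002, -0.001]), 'tau': array([ 0.0000e+00, -5.2756e+01, -1.2670e+00, -1.5342e+01, -5.3000e-02,
        7.0000e-03,  0.0000e+00]), 'position': array([0.139, 0.609, 0.238]), 'orientation': array([ 0.175,  1.564, -0.178]), 'wrist_force': array([-0.181, -0.172,  0.103]), 'torque': array([-0.014, -0.037, -0.046]), 'width': np.float64(0.088)}
top 391.2109054818318 254.47388787243432 188.06668204285964 [[0.01, -0.996, 0.087, 0.461], [-1.0, -0.01, 0.002, 0.071], [-0.001, -0.087, -0.996, 1.01], [0.0, 0.0, 0.0, 1.0]]
tray 0.63 [226. 181. 279. 226.] [[0.459, 0.021, 0.001], [0.505, 0.081, 0.067], [0.553, 0.141, 0.071]]
tray 0.23 [354. 212. 394. 243.] [[0.423, -0.245, 0.002], [0.455, -0.205, 0.091], [0.486, -0.185, 0.132]]
jaw 0.56 [314. 143. 353. 169.] [[0.596, -0.172, 0.017], [0.627, -0.125, 0.046], [0.664, -0.081, 0.055]]
dock 0.81 [168. 102. 369. 172.] [[0.599, -0.185, 0.01], [0.667, 0.077, 0.045], [0.746, 0.263, 0.053]]
vial_a 0.65 [
[... 1742 characters left out ...]
61.] [[0.57, 0.287, 0.002], [0.615, 0.326, 0.016], [0.651, 0.364, 0.018]]
reagent 0.8 [127. 133. 160. 184.] [[0.449, -0.242, 0.009], [0.475, -0.205, 0.079], [0.49, -0.186, 0.13]]
reagent 0.33 [125. 200. 180. 223.] [[0.602, -0.171, 0.022], [0.639, -0.118, 0.05], [0.669, -0.082, 0.053]]
beaker 0.95 [369. 171. 410. 221.] [[0.45, 0.32, 0.005], [0.504, 0.348, 0.063], [0.514, 0.379, 0.089]]
beaker 0.61 [355. 224. 400. 262.] [[0.547, 0.286, -0.0], [0.614, 0.326, 0.016], [0.651, 0.363, 0.018]]
beaker 0.2 [130. 167. 152. 202.] [[0.525, -0.204, 0.004], [0.538, -0.193, 0.049], [0.542, -0.187, 0.08]]
forceps 0.46 [336. 188. 347. 203.] [[0.41, 0.255, -0.001], [0.426, 0.262, 0.005], [0.443, 0.267, 0.007]]
```

View pics/a.png

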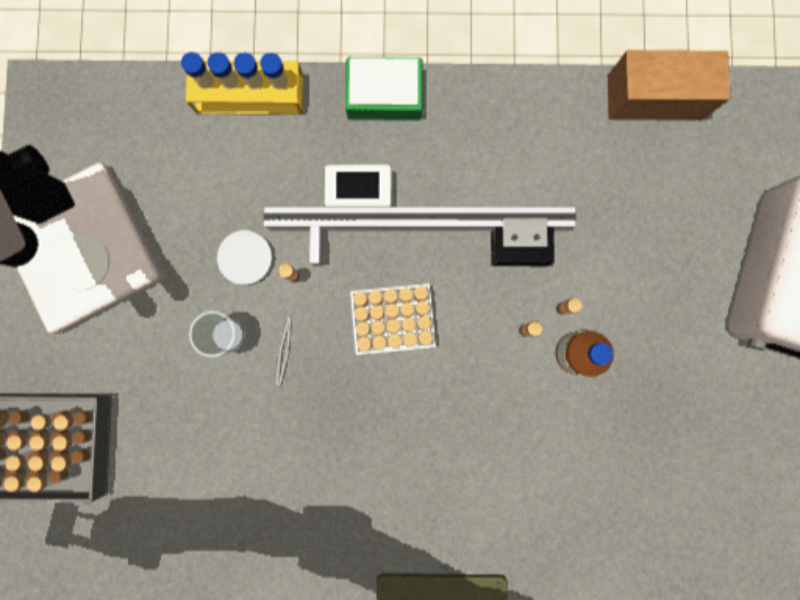

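View pics/b.png

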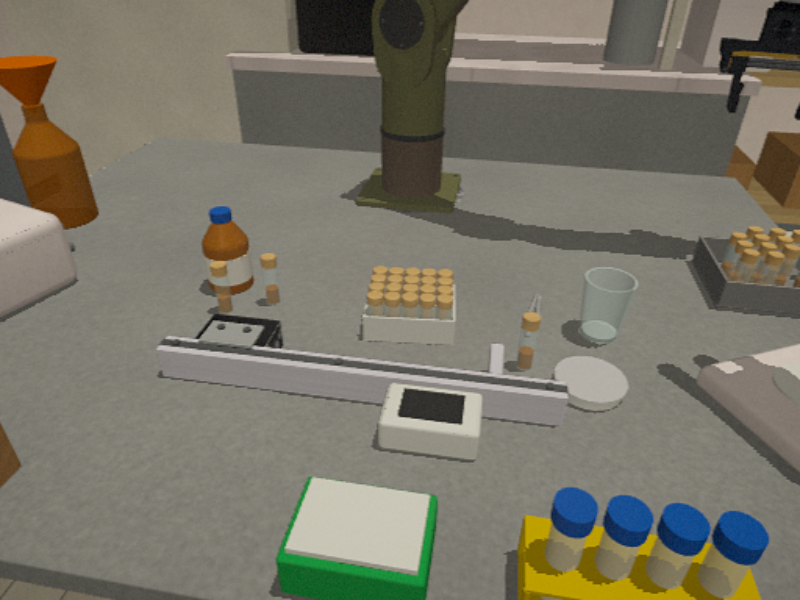

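Top view (800x600 scale): the tray is at about (392,320), slightly skewed. The fence runs along y≈208–228 px, the stop is at (317,245) and the jaw at (522,240). Two vials stand at (533,328) and (570,305), next to the bottle. Next I'll fit the dock and tray poses.

```bash
cat > h.py <<'E'
import numpy as np,cv2
from scipy.spatial.transform import Rotation as R
def cloud(p):
    v,u=np.mgrid[:384,:512];d=p['depth']
    P=np.stack([(u-p['cx'])/p['fx']*d,(v-p['cy'])/p['fy']*d,d],-1)@p['T'][:3,:3].T+p['T'][:3,3]
    P[d<=0]=np.nan;return P
def box(P,x,y,z):
    P=P.reshape(-1,3);m=np.all((P>[x[0],y[0],z[0]])&(P<[x[1],y[1],z[1]]),1);return P[m]
def rect(Q):
    (c,s,a)=cv2.minAreaRect((Q[:,:2]*1000).astype(np.float32));return np.round(c,1),np.round(s,1),round(a,2)
E
python3 - <<'E'
from h import *
for n in("top","scene"):
    p=dict(np.load(n+"0.npz"));P=cloud(p)
    F=box(P,(.64,.72),(-.3,.35),(.039,.049))
    print(n,"fence",len(F),rect(F),np.round(np.median(F[:,2]),4))
    b=[];
    for y in np.arange(-.2,.27,.02):
        q=F[(abs(F[:,1]-y)<.01)&(F[:,0]>.64)];
        if len(q)>2:b.append((round(y,2),*np.round(1000*np.array([q[:,0].min(),q[:,0].max()]))))
    print(b)
    S=box(P,(.58,.635),(.12,.26),(.039,.049));print("stop",len(S),rect(S) if len(S)>3 else 0, S.min(0),S.max(0))
    J=box(P,(.58,.70),(-.22,-.03),(.050,.06));print("plate",rect(J))
    J=box(P,(.58,.70),(-.22,-.03),(.040,.06));print("jaw",rect(J[J[:,0]<.64]),J.min(0),J.max(0))
    T=box(P,(.42,.6),(-.05,.2),(.030,.08));print("tray",rect(T))
    T=box(P,(.42,.6),(-.05,.2),(.030,.046));print("tray rim",len(T),rect(T))
from station import status
s=status.observe();print(R.from_rotvec(s['orientation']).as_matrix().round(3))
E
```

```text
top fence 2869 (array([680. ,  38.4]), array([ 79.9, 499.4]), 0.02) 0.0451
[(np.float64(-0.2), np.float64(657.0), np.float64(688.0)), (np.float64(-0.18), np.float64(640.0), np.float64(688.0)), (np.float64(-0.16), np.float64(641.0), np.float64(687.0)), (np.float64(-0.14), np.float64(645.0), np.float64(686.0)), (np.float64(-0.12), np.float64(652.0), np.float64(686.0)), (np.float64(-0.1), np.float64(640.0), np.float64(686.0)), (np.float64(-0.08), np.float64(640.0), np.float64(686.0)), (np.float64(-0.06), np.float64(656.0), np.float64(686.0)), (np.float64(-0.04), np.float64(656.0), np.float64(686.0)), (np.float64(-0.02), np.float64(655.0), np.float64(686.0)), (np.float64(-0.0), np.float64(655.0), np.float64(686.0)), (np.float64(0.02), np.float64(655.0), np.float64(685.0)), (np.float64(0.04), np.float64(655.0), np.float64(685.0)), (np.float64(0.06), np.float64(654.0), np.float64(685.0)), (np.float64(0.08), np.float64(654.0), np.float64(718.0)), (np.float64(0.1), np.float64(654.0), np.float64(719.0)), (np.float64(0.12), np.float64(654.0), np.float64(720.0)), (np.float64(0.14), np.float64(6
[... 2119 characters left out ...]
.0)), (np.float64(0.22), np.float64(643.0), np.float64(687.0)), (np.float64(0.24), np.float64(656.0), np.float64(687.0)), (np.float64(0.26), np.float64(655.0), np.float64(687.0))]
stop 147 (array([601.5, 218.8]), array([33.1, 73.5]), 50.53) [0.58034287 0.19791538 0.03904765] [0.63456545 0.254276   0.0482846 ]
plate (array([ 647.8, -128.3]), array([46.8, 71.1]), 0.85)
jaw (array([ 619.5, -128.7]), array([41. , 95.3]), 0.35) [ 0.59884843 -0.21175938  0.04000576] [ 0.69147549 -0.03036868  0.05496916]
tray (array([533. , 105.6]), array([152.4, 171.3]), 6.11)
tray rim 506 (array([516.4, 117.7]), array([191.6, 131.9]), 78.85)
[[ 0.     0.223  0.975]
 [ 0.     0.975 -0.223]
 [-1.     0.     0.   ]]
```

Emit:
apply_moves --moves '[[[0,0,0],[-6.7,0,0],1],[[0,0,0],[-6.7,0,0],1],[[0,-4,2],[0,0,0],1],[[0,-4,2],[0,0,0],1],[[0,-4,2],[0,0,0],1]]'

```text
time_s: 1.52
position: [0.2011, 0.4887, 0.2388]
orientation: [-0.007, 1.57, 0.007]
wrist_force: [1.2, 0.2, -0.6]
width: 0.0882
```

```bash
python3 - <<'E'
from h import *
from station import status,nets,vision
for n in("top","scene"):
    p=vision.snapshot(n);P=cloud(p)
    r=nets.masks_of("tray",p)[0];m=r['region'];Q=P[m];Q=Q[(Q[:,2]>.03)&(Q[:,2]<.075)]
    print(n,r['p'],rect(Q))
s=status.observe();print(s['time_s'],s['position'],R.from_rotvec(s['orientation']).as_matrix().round(3))
E
```

```text
top 0.79 (array([505.7,  81.3]), array([ 99.8, 125.2]), 6.11)
scene 0.62 (array([509.7,  79.9]), array([101.2, 125.3]), 5.99)
1.725 [0.20085507 0.48981616 0.23908035] [[ 0.    -0.008  1.   ]
 [ 0.001  1.     0.008]
 [-1.     0.001  0.   ]]
```

Emit:
apply_moves --moves '[[[0,-5.1,2.75],[0,0,0],1],[[0,-5.1,2.75],[0,0,0],1],[[0,-5.1,2.75],[0,0,0],1],[[0,-5.1,2.75],[0,0,0],1],[[0,-5.1,2.75],[0,0,0],1]]'

```text
time_s: 2.35
position: [0.3413, 0.2368, 0.239]
orientation: [-0.007, 1.57, 0.011]
wrist_force: [1.4, 0.2, -0.7]
width: 0.0879
```

Emit:
apply_moves --moves '[[[0,-5.1,2.75],[0,0,0],1],[[0,-5.1,2.75],[0,0,0],1],[[0,-5.1,2.75],[0,0,0],1],[[0,0,0],[0,0,0],1],[[0,0,0],[0,0,0],1]]'

```text
time_s: 2.98
position: [0.4245, 0.0856, 0.2388]
orientation: [-0.007, 1.57, 0.01]
wrist_force: [-0.4, 0.4, 0.1]
width: 0.0879
```

Emit:
apply_moves --moves '[[[5,-0.7,0],[0,0,0],1],[[5,0,0],[0,0,0],1],[[5,0,0],[0,0,0],1],[[4,0,0],[0,0,0],1],[[3,0,0],[0,0,0],1]]'

```text
time_s: 3.6
position: [0.4164, 0.0781, 0.0394]
orientation: [-0.02, 1.604, 0.007]
wrist_force: [-0.5, 1.0, -0.2]
width: 0.0885
```

Emit:
apply_moves --moves '[[[0,0,0.5],[0,0,0],1],[[0,0,0.5],[0,0,0],1],[[0,0,0.5],[0,0,0],1],[[0,0,0.5],[0,0,0],1],[[0,0,0.5],[0,0,0],1]]'

```text
time_s: 4.22
position: [0.4436, 0.0754, 0.0412]
orientation: [-0.013, 1.599, 0.003]
wrist_force: [0.1, 0.4, -0.2]
width: 0.0884
```

```bash
python3 - <<'E'
from h import *
from station import status,vision
s=status.observe();print(s['qpos'].round(3),s['position'],s['wrist_force'],R.from_rotvec(s['orientation']).as_matrix().round(3))
p=vision.snapshot("scene");cv2.imwrite("pics/c.png",cv2.resize(p['pixels'][100:300,130:400,::-1],(800,592)))
E
```

```text
[-0.137  0.87  -0.215  2.188  0.925  0.204  0.384] [0.44360401 0.07537279 0.04123385] [ 0.09771483  0.3782459  -0.19769464] [[-0.028 -0.011  1.   ]
 [-0.007  1.     0.01 ]
 [-1.    -0.006 -0.028]]
```

View pics/c.png

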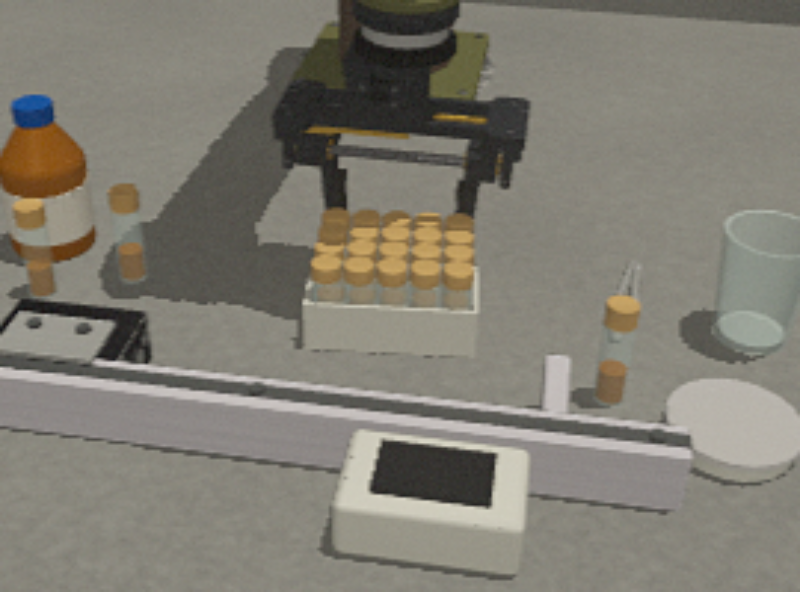

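The fingers are upright behind the tray and clear of it, at about (335,190) and (468,190) px. They are about 2 cm too high, because the wrist is near its limit this close in.

Emit:
apply_moves --moves '[[[0.5,0,0],[0,-0.8,0],1],[[0.5,0,0],[0,-0.8,0],1],[[0.5,0,0],[0,0,0],1],[[0.5,0,0],[0,0,0],1],[[0,0,0],[0,0,0],1]]'

```text
time_s: 4.9
position: [0.4421, 0.0753, 0.0207]
orientation: [-0.015, 1.573, 0.005]
wrist_force: [-1.3, 0.2, -1.3]
width: 0.0881
```

Emit:
apply_moves --moves '[[[0,0,0.5],[0,0,0],1],[[0,0,0.5],[0,0,0],1],[[0,0,0.5],[0,0,0],1],[[0,0,0.5],[0,0,0],1],[[0,0,0.5],[0,0,0],1]]'

```text
time_s: 5.52
position: [0.4669, 0.0753, 0.021]
orientation: [-0.014, 1.573, 0.003]
wrist_force: [-3.7, 0.8, 0.8]
width: 0.088
```

Emit:
apply_moves --moves '[[[0,0,0.6],[0,0,0],1],[[0,0,0.6],[0,0,0],1],[[0,0,0.6],[0,0,0],1],[[0,0,0.6],[0,0,0],1],[[0,0,0.6],[0,0,0],1]]'

```text
time_s: 6.15
position: [0.4972, 0.0755, 0.0209]
orientation: [-0.014, 1.573, 0.002]
wrist_force: [-5.6, 0.2, 2.3]
width: 0.0881
```

```bash
cat > look.py <<'E'
import sys
from h import *
from station import status,nets,vision
s=status.observe();print(s['time_s'],s['position'],s['wrist_force'],R.from_rotvec(s['orientation']).as_matrix().round(3).tolist())
for n in("top","scene"):
    p=vision.snapshot(n);P=cloud(p)
    for t in("tray","jaw"):
        for r in nets.masks_of(t,p)[:1]:
            Q=P[r['region']];Q=Q[(Q[:,2]>.03)&(Q[:,2]<.075)]
            if len(Q)>5:print(n,t,round(r['p'],2),rect(Q),(np.percentile(Q,[1,99],axis=0)*1000).round().tolist())
    if len(sys.argv)>1:cv2.imwrite(f"pics/{sys.argv[1]}_{n}.png",cv2.resize(p['pixels'][90:300,130:410,::-1],(800,600),interpolation=2))
E
python3 look.py d
```

```text
6.15 [0.49723924 0.07546613 0.02089514] [-5.61512654  0.22698046  2.30618855] [[-0.002, -0.011, 1.0], [-0.008, 1.0, 0.011], [-1.0, -0.008, -0.003]]
top tray 0.88 (array([574.3,  77.7]), array([ 65., 123.]), 1.11) [[545.0, 17.0, 36.0], [607.0, 139.0, 72.0]]
top jaw 0.83 (array([ 631.6, -127.8]), array([71.5, 95.3]), 0.32) [[596.0, -172.0, 35.0], [667.0, -81.0, 56.0]]
scene tray 0.72 (array([586.2,  76.4]), array([154.1, 126.1]), 0.66) [[519.0, 18.0, 31.0], [613.0, 138.0, 69.0]]
```

View pics/d_scene.png

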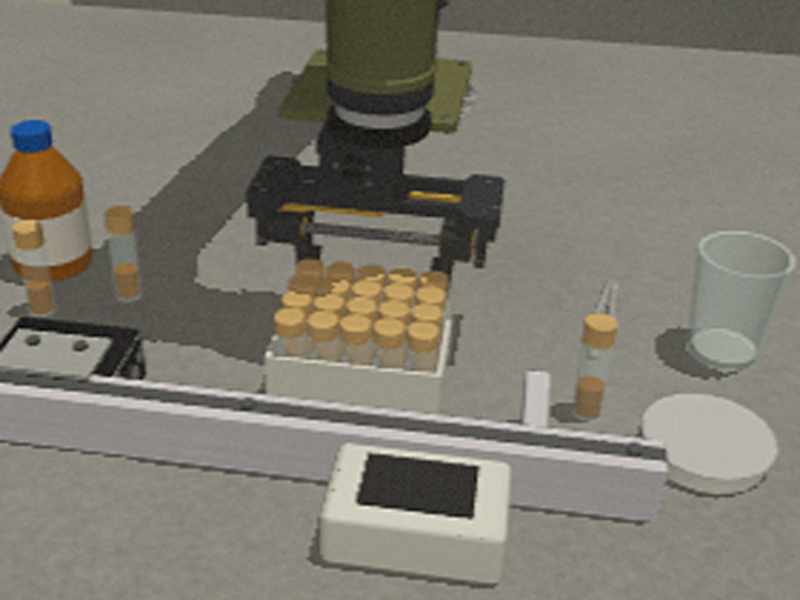

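The tray is now square to the dock, with its far edge at about x=0.61 and the fence at 0.656. I'll keep pushing.

Emit:
apply_moves --moves '[[[0,0,0.7],[0,0,0],1],[[0,0,0.7],[0,0,0],1],[[0,0,0.7],[0,0,0],1],[[0,0,0.7],[0,0,0],1],[[0,0,0.7],[0,0,0],1]]'

```text
time_s: 7.08
position: [0.5311, 0.0762, 0.0209]
orientation: [-0.015, 1.575, 0.003]
wrist_force: [-5.7, -0.9, 3.5]
width: 0.0881
```

Emit:
apply_moves --moves '[[[0,0,0.2],[0,0,0],1],[[0,0,0.2],[0,0,0],1],[[0,0,0.2],[0,0,0],1],[[0,0,0.2],[0,0,0],1],[[0,0,0.1],[0,0,0],1]]'

```text
time_s: 7.7
position: [0.5404, 0.0764, 0.0209]
orientation: [-0.015, 1.574, 0.003]
wrist_force: [-6.1, 0.2, 4.4]
width: 0.088
```

Emit:
apply_moves --moves '[[[0,0,0.1],[0,0,0],1],[[0,0,0.1],[0,0,0],1],[[0,0,0.1],[0,0,0],1],[[0,0,0.1],[0,0,0],1],[[0,0,0.1],[0,0,0],1]]'

```text
time_s: 8.32
position: [0.5452, 0.0765, 0.0209]
orientation: [-0.015, 1.574, 0.004]
wrist_force: [-5.2, 0.4, 3.5]
width: 0.0881
```

Emit:
apply_moves --moves '[[[0,0,0.1],[0,0,0],1],[[0,0,0.1],[0,0,0],1],[[0,0,0.1],[0,0,0],1],[[0,0,0.1],[0,0,0],1],[[0,0,0],[0,0,0],1]]'

```text
time_s: 8.95
position: [0.5453, 0.0765, 0.0208]
orientation: [-0.016, 1.58, 0.003]
wrist_force: [-13.7, 0.8, 11.3]
width: 0.0885
```

Emit:
apply_moves --moves '[[[0,0,-1],[0,0,0],1],[[0,0,-1.5],[0,0,0],1],[[-3,0,0],[0,-0.4,0],1],[[-5,0,0],[0,0,0],1],[[-5,0,0],[0,0,0],1]]'

```text
time_s: 9.57
position: [0.5263, 0.0772, 0.1525]
orientation: [-0.013, 1.562, 0.004]
wrist_force: [-0.4, 1.0, -0.6]
width: 0.0878
```

Emit:
apply_moves --squeeze 40 --moves '[[[0,-5,1.5],[0,0,0],-1],[[0,-5,1.5],[0,0,0],-1],[[0,-5,1.5],[0,0,0],-1],[[0,-5,1.5],[0,0,0],-1],[[0,-5,1.5],[0,0,0],-1]]'

```text
time_s: 10.2
position: [0.6045, -0.1745, 0.1534]
orientation: [-0.014, 1.562, 0.002]
wrist_force: [0.9, 0.6, 0.0]
width: 0.0405
```

```bash
python3 look.py e
```

```text
10.2 [ 0.60451872 -0.17449806  0.15343028] [0.8542478  0.60285055 0.00997829] [[0.009, -0.01, 1.0], [-0.007, 1.0, 0.01], [-1.0, -0.008, 0.009]]
top tray 0.79 (array([605.6,  78. ]), array([102. , 123.4]), 0.85) [[556.0, 17.0, 32.0], [654.0, 140.0, 72.0]]
top jaw 0.77 (array([ 633.4, -124.5]), array([75.3, 88.3]), 1.08) [[596.0, -166.0, 34.0], [670.0, -81.0, 55.0]]
scene tray 0.91 (array([609.2,  77.4]), array([100.8, 125.5]), 0.69) [[564.0, 20.0, 35.0], [654.0, 139.0, 69.0]]
scene jaw 0.74 (array([ 633.8, -118.4]), array([ 74.3, 115.5]), 2.96) [[600.0, -174.0, 33.0], [670.0, -81.0, 55.0]]
```

View pics/e_top.png

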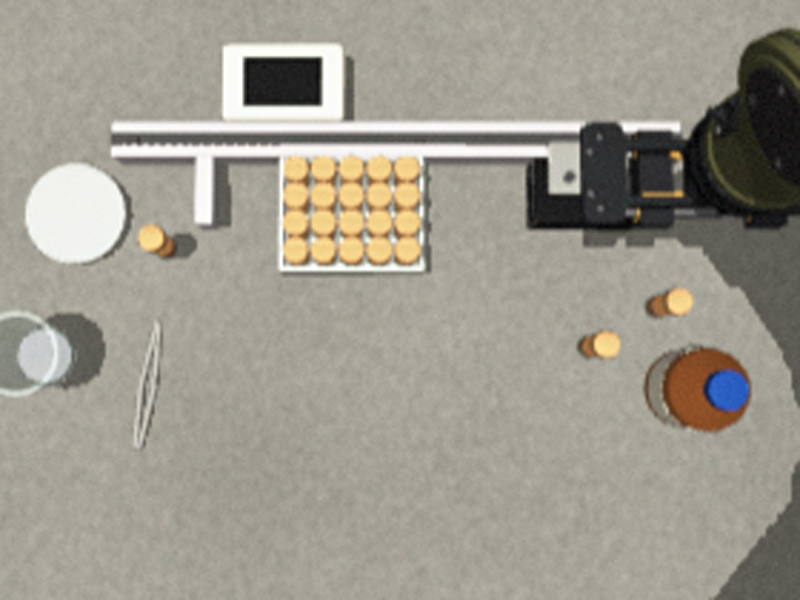

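The tray is flush with the fence at about (352,213) px, and nothing else has moved. Next I go to the jaw's outer face.

Emit:
apply_moves --moves '[[[0,-2.4,1.2],[0,0.5,0],-1],[[0,-2.6,1.2],[0,0,0],-1],[[0,0,0],[0,0,0],-1],[[4,0,0],[0,0,0],-1],[[3,0,0],[0,0,0],-1]]'

```text
time_s: 11.12
position: [0.6269, -0.2193, 0.0827]
orientation: [-0.015, 1.574, 0.007]
wrist_force: [0.1, -0.4, -0.6]
width: 0.0003
```

Emit:
apply_moves --moves '[[[3,0,0],[0,0,0],-1],[[2,0,0],[0,0,0],-1],[[1,0,0],[0,0,0],-1],[[0,0,0],[0,0,0],-1],[[0,0,0],[0,0,0],-1]]'

```text
time_s: 11.75
position: [0.628, -0.2225, 0.0245]
orientation: [-0.014, 1.571, 0.003]
wrist_force: [-0.1, 0.3, -0.8]
width: 0.0003
```

Emit:
apply_moves --moves '[[[0,1,0],[0,0,0],-1],[[0,1,0],[0,0,0],-1],[[0,1,0],[0,0,0],-1],[[0,0.8,0],[0,0,0],-1],[[0,0.8,0],[0,0,0],-1]]'

```text
time_s: 12.38
position: [0.6269, -0.1768, 0.0233]
orientation: [-0.014, 1.573, 0.002]
wrist_force: [-0.0, -1.4, 2.4]
width: 0.0005
```

Emit:
apply_moves --moves '[[[0,0.8,0],[0,0,0],-1],[[0,0.8,0],[0,0,0],-1],[[0,0.8,0],[0,0,0],-1],[[0,0.8,0],[0,0,0],-1],[[0,0.8,0],[0,0,0],-1]]'

```text
time_s: 13.0
position: [0.6264, -0.1361, 0.0228]
orientation: [-0.014, 1.573, 0.004]
wrist_force: [0.9, -1.9, 1.8]
width: 0.0002
```

Emit:
apply_moves --moves '[[[0,0.6,0],[0,0,0],-1],[[0,0.6,0],[0,0,0],-1],[[0,0.6,0],[0,0,0],-1],[[0,0.6,0],[0,0,0],-1],[[0,0.6,0],[0,0,0],-1]]'

```text
time_s: 13.62
position: [0.6259, -0.1063, 0.0226]
orientation: [-0.014, 1.573, 0.003]
wrist_force: [0.4, -1.7, 1.2]
width: 0.0005
```

```bash
python3 look.py f
```

```text
13.625 [ 0.62589435 -0.10633329  0.02259608] [ 0.39913827 -1.66014837  1.20412506] [[-0.002, -0.011, 1.0], [-0.007, 1.0, 0.011], [-1.0, -0.007, -0.003]]
top tray 0.75 (array([604.7,  76.7]), array([100.4, 120.8]), 0.83) [[556.0, 17.0, 33.0], [654.0, 135.0, 72.0]]
top jaw 0.58 (array([630.5, -41.3]), array([90.4, 71.3]), 89.87) [[595.0, -83.0, 33.0], [663.0, 2.0, 56.0]]
scene tray 0.87 (array([611.1,  77.6]), array([ 99.9, 129.7]), 3.47) [[564.0, 20.0, 35.0], [654.0, 139.0, 69.0]]
scene jaw 0.67 (array([634.4, -42.1]), array([72.9, 93.6]), 0.13) [[600.0, -87.0, 34.0], [669.0, 4.0, 54.0]]
```

View pics/f_scene.png

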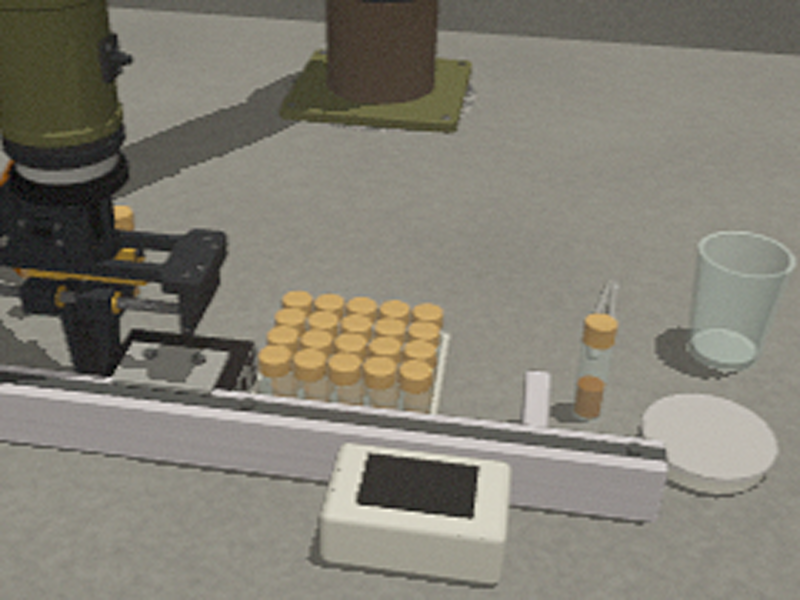

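The jaw is about 1 cm short of the tray, at (250,370) px against the tray's edge at 262, and everything is still aligned.

Emit:
apply_moves --moves '[[[0,0.4,0],[0,0,0],-1],[[0,0.4,0],[0,0,0],-1],[[0,0.4,0],[0,0,0],-1],[[0,0.4,0],[0,0,0],-1],[[0,0.4,0],[0,0,0],-1]]'

```text
time_s: 14.55
position: [0.6253, -0.0915, 0.0223]
orientation: [-0.018, 1.575, -0.005]
wrist_force: [0.2, -8.9, 1.4]
width: 0.0006
```

Emit:
apply_moves --moves '[[[0,0.4,0],[0,0,0],-1],[[0,0.4,0],[0,0,0],-1],[[0,0.4,0],[0,0,0],-1],[[0,0.4,0],[0,0,0],-1],[[0,0.4,0],[0,0,0],-1]]'

```text
time_s: 15.18
position: [0.6251, -0.072, 0.0223]
orientation: [-0.018, 1.575, -0.005]
wrist_force: [-0.6, -9.8, 3.9]
width: 0.0
```

Emit:
apply_moves --moves '[[[0,0.4,0],[0,0,0],-1],[[0,0.4,0],[0,0,0],-1],[[0,0.4,0],[0,0,0],-1],[[0,0.3,0],[0,0,0],-1],[[0,0.3,0],[0,0,0],-1]]'

```text
time_s: 15.8
position: [0.6249, -0.0535, 0.0223]
orientation: [-0.017, 1.575, -0.005]
wrist_force: [-0.9, -9.0, 3.3]
width: 0.0003
```

```bash
python3 look.py g
```

```text
15.8 [ 0.62490792 -0.05347591  0.02226131] [-0.94941753 -8.97586964  3.27181863] [[-0.004, -0.008, 1.0], [-0.014, 1.0, 0.008], [-1.0, -0.014, -0.004]]
top tray 0.86 (array([604.7, 119.7]), array([101.7, 125.6]), 0.44) [[555.0, 57.0, 32.0], [654.0, 182.0, 72.0]]
top jaw 0.82 (array([624.8,  11.7]), array([60.1, 86.1]), 0.39) [[595.0, -27.0, 33.0], [651.0, 55.0, 56.0]]
scene tray 0.73 (array([ 500.7, -204.7]), array([73.6, 66.2]), 20.9) [[463.0, -248.0, 33.0], [536.0, -187.0, 75.0]]
scene jaw 0.56 (array([633.6,  12. ]), array([ 72.4, 100.1]), 2.39) [[600.0, -36.0, 42.0], [669.0, 56.0, 54.0]]
```

View pics/g_top.png

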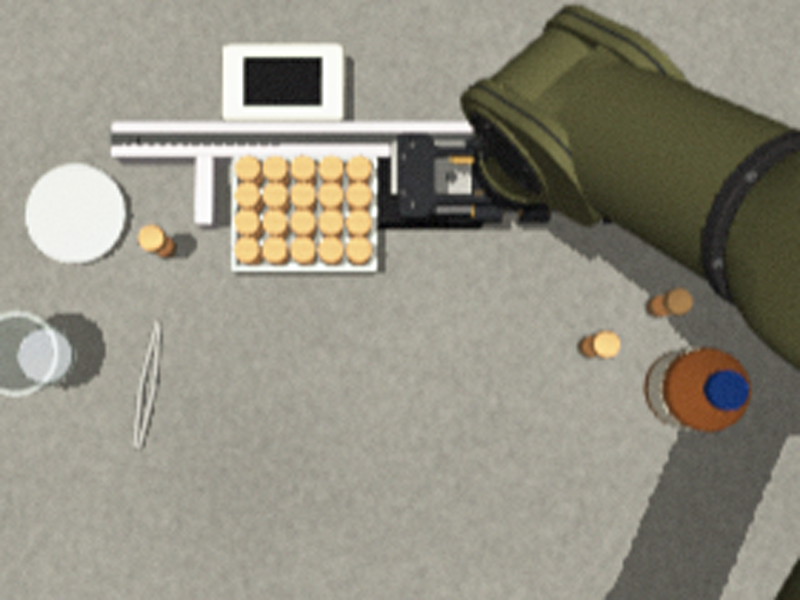

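The tray is sliding along the fence, still flush. About 15 mm remains to the stop, from 232 px to 213 px.

Emit:
apply_moves --moves '[[[0,0.3,0],[0,0,0],-1],[[0,0.3,0],[0,0,0],-1],[[0,0.2,0],[0,0,0],-1],[[0,0.2,0],[0,0,0],-1],[[0,0.2,0],[0,0,0],-1]]'

```text
time_s: 16.73
position: [0.6248, -0.0408, 0.0222]
orientation: [-0.017, 1.574, -0.004]
wrist_force: [-2.0, -7.5, 3.2]
width: 0.0006
```

Emit:
apply_moves --moves '[[[0,0.1,0],[0,0,0],-1],[[0,0.1,0],[0,0,0],-1],[[0,0.1,0],[0,0,0],-1],[[0,0.1,0],[0,0,0],-1],[[0,0,0],[0,0,0],-1]]'

```text
time_s: 17.35
position: [0.6248, -0.0369, 0.0223]
orientation: [-0.017, 1.574, -0.004]
wrist_force: [-0.9, -7.7, 2.5]
width: 0.0005
```

Emit:
apply_moves --moves '[[[0,0.1,0],[0,0,0],-1],[[0,0.1,0],[0,0,0],-1],[[0,0.1,0],[0,0,0],-1],[[0,0.1,0],[0,0,0],-1],[[0,0,0],[0,0,0],-1]]'

```text
time_s: 17.98
position: [0.6247, -0.0369, 0.0223]
orientation: [-0.02, 1.575, -0.01]
wrist_force: [-1.1, -13.7, 4.7]
width: 0.0002
```

Emit:
apply_moves --moves '[[[0,0.1,0],[0,0,0],-1],[[0,0.1,0],[0,0,0],-1],[[0,0.1,0],[0,0,0],-1],[[0,0,0],[0,0,0],-1],[[0,0,0],[0,0,0],-1]]'

```text
time_s: 18.6
position: [0.6247, -0.0369, 0.0223]
orientation: [-0.022, 1.575, -0.015]
wrist_force: [-1.4, -17.8, 7.5]
width: 0.0008
```

Emit:
apply_moves --moves '[[[0,-1,0],[0,0,0],-1],[[0,-2,0],[0,0,0],-1],[[-2,-1,0],[0,0,0],-1],[[-4,0,0],[0,0,0],-1],[[-5,0,0],[0,0,0],-1]]'

```text
time_s: 19.23
position: [0.6254, -0.0646, 0.134]
orientation: [-0.013, 1.574, 0.005]
wrist_force: [1.0, 0.1, 1.2]
width: 0.0001
```

Emit:
apply_moves --moves '[[[-4,-4,0],[0,0,0],-1],[[0,-5,0],[0,0,0],-1],[[0,-5,0],[0,0,0],-1],[[0,-4,0],[0,0,0],-1],[[0,0,0],[0,0,0],-1]]'

```text
time_s: 19.85
position: [0.6272, -0.2496, 0.1742]
orientation: [-0.01, 1.572, -0.004]
wrist_force: [-1.3, 0.7, 0.4]
width: 0.0006
```

```bash
python3 look.py k
```

```text
19.85 [ 0.62715454 -0.24958955  0.17422437] [-1.27079485  0.72708235  0.37374439] [[-0.002, -0.004, 1.0], [-0.009, 1.0, 0.004], [-1.0, -0.009, -0.002]]
top tray 0.83 (array([603.4, 135.9]), array([ 96.7, 123. ]), 0.53) [[555.0, 74.0, 32.0], [646.0, 196.0, 72.0]]
top jaw 0.64 (array([630.1,  25.9]), array([71.9, 92.6]), 0.44) [[595.0, -20.0, 34.0], [665.0, 72.0, 56.0]]
scene tray 0.82 (array([608.9, 134.8]), array([103.2, 125.9]), 2.59) [[566.0, 78.0, 37.0], [654.0, 196.0, 69.0]]
scene jaw 0.57 (array([633.3,  28.3]), array([72.4, 99.4]), 2.68) [[600.0, -20.0, 42.0], [668.0, 72.0, 54.0]]
```

View pics/k_top.png

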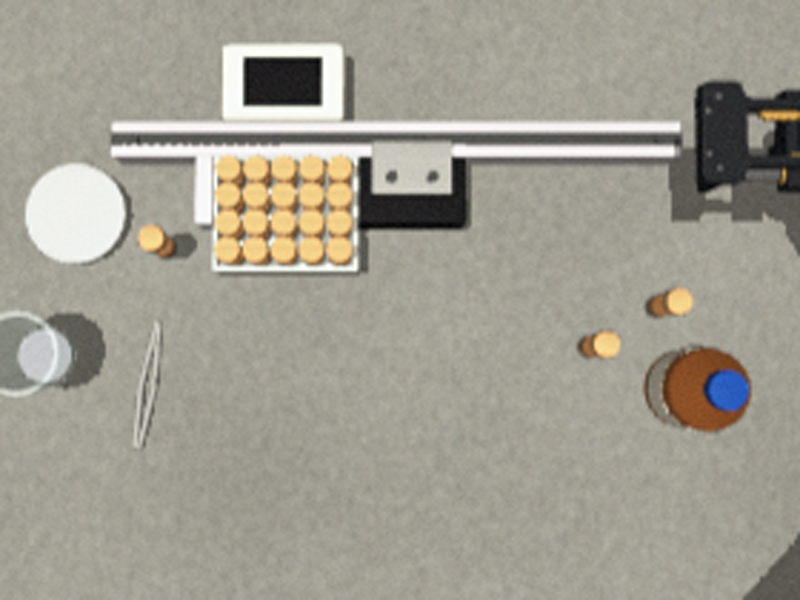

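View pics/k_scene.png

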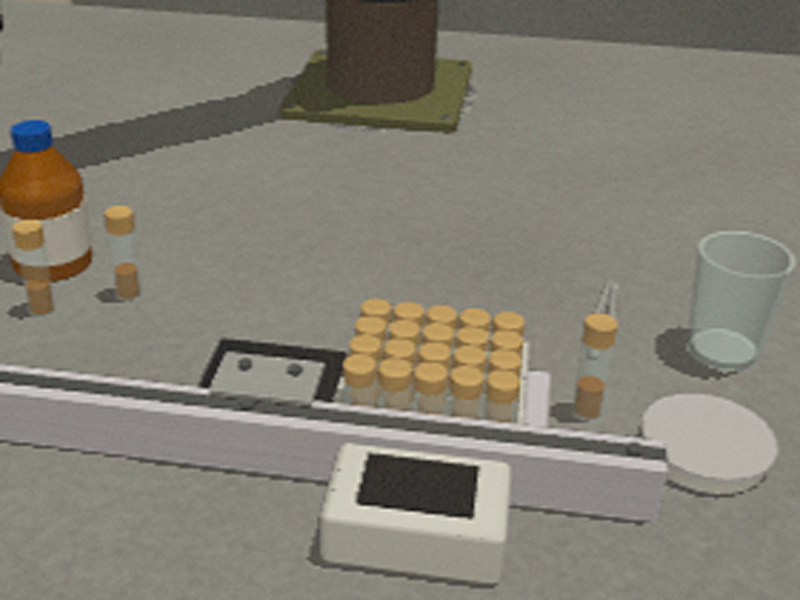

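The tray now touches the fence, the stop (212 px) and the jaw (360 px). The vials, bottle, dish, beaker and forceps look unmoved, and the arm is clear, so I'm handing it in.

```bash
python3 -c "
from station import env;print(env.job_done())"
```

```text
the job is handed in; nothing more can be done
None
```

The tray is docked and trapped, and I handed the job in at about 20 s of robot time, out of 48 s allowed. I pushed the tray square against the fence with the open fingers. Then I pushed the jaw's outer face with the shut fingers until the tray met the end stop.

**Final checks (images and forces):**
- **Position:** the tray centre is at about (0.604–0.609, 0.135) m and the jaw face at y = 0.072. Both match the docked values expected from my fit of the dock. The tray shows no visible gap at the fence, stop or jaw.
- **Contact:** both pushes ended with the arm stopped dead and the force rising, to 14 N at the fence and 18 N at the stop.
- **Other things:** nothing else appears to have moved, and the arm was clear of everything at hand-in.

**Disagreements:**
- **Tray angle:** the last scene-camera fit read 2.6°, because the fence hides part of the tray. The top camera read 0.5°, which agrees with the dock's 0.6°.
- **First descent:** it stopped about 2 cm high with a slight tilt, because that close to the base the wrist was near its limit. I corrected both before pushing.

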